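# Unpin the polishing tray and present its ball to the inspection camera

### The arm

A 6-joint arm with a two-finger parallel gripper is mounted at the origin on the work surface. World frame = base frame: x ahead of the robot, y to its left, z up, the work surface at z = 0. Lengths are in m, angles in rad, forces in N, time in s.
With the tool pointing down it reaches from about 0.3 to 0.775 m from the base axis. Payload 14.6 kg.
Tool frame: the origin (TCP) lies at the very end of the fingers, on their centre line; the grasp point (between the pads) lies 19 mm behind it; z points along the fingers, y is the direction in which the jaws open and shut (so a half turn about z gives the same grasp; the last joint's range is limited). The gripper opens to 94 mm and grips with 3 to 60 N. Pads are 16 mm wide; open, the fingers measure 119 mm over their backs; the gripper's body (75 mm by 177 mm) begins 78 mm behind the grasp point.
Start: joints at [1.053, 0.3, 1.521, -0, 1.321, -0.067], TCP at [0.24, 0.495, 0.205] pointing down, gripper open.
Joint ranges: [-3.03, 3.03], [-0.79, 2.21], [0.23, 2.52], [-1.04, 4.18], [0, 3.07], [-2.55, 2.55]. Speed limits (rad/s): [2.22, 2.22, 2.57, 3.14, 3.14, 3.14].

### API

Orientations are given as [roll, pitch, yaw] about the fixed x, y, z axes, in that order (R = Rz(yaw) Ry(pitch) Rx(roll)).
In Python, from station import get_obs, vision, hand_in gives the robot as it stands.
- The arm moves only by the tool play_rows, never from a script. Its argument "moves" is a list of rows, each an object with "claw": the opening, from 0 (shut) to 1 (fully open); "linear": the shift along the tool's x, y, z in mm, a list of three; "turn": the turn, a rotation vector about the tool's x, y, z in rad, a list of three. In form: [{"claw": claw, "linear": [tx, ty, tz], "turn": [ax, ay, az]}, ...]. A call has 1 to 8 rows; each row is the pose to reach, as a shift and turn from the pose measured when the call began, along the tool's axes at that moment; what a row does not reach only later rows make up. A row lasts 1/8 s, in which the tool goes at most 62.5 mm and 10.7 degrees, less where a joint would pass 70% of its speed; a pose out of reach is approached as far as the arm can. A call with a gripper value outside its range is refused whole. The fingers move at their own pace and stop on an object; "force" is the grip in N (left out, the last holds). Time passes only in rows, so rows that repeat a pose let the fingers close. It gives the time, the measured TCP pose, the force and the opening at its end, in the units of the state.
- get_obs(): the state, without advancing time (a new reading comes with each control period).
- vision.camera(name): name is "side" or "top"; returns the picture (400x640x3 uint8, blue, green, red); there is no depth.
- vision.camera_info(name): a dict with "camera_matrix" (3x3 intrinsics, pixels), "rvec" (rotation vector, rad) and "tvec" (3), from world to camera coordinates, as OpenCV has them. Camera axes: x right, y down, z forward; pixel columns grow to the right and rows downward; lengths in m; the calibration is good to about 2 mm. A picture is of the moment at which its call begins. camera_info takes no time and is no camera call.
- hand_in(): hands the job in, once; it reports no verdict.
The state is a dict: "time_s": time; "qpos": joint angles; "joint_vel": joint speeds; "tau": joint torques, N m; "ee_pos": TCP position; "eef_rot": TCP orientation; "force": force on the tool from outside, world axes, zero at the start; "moment": the same for the moment, N m; "grip_width": finger opening in m.
Only numpy, scipy, OpenCV 4.12 (cv2) and the standard library are available. Lean on these libraries where they do the work, as an engineer would, in place of code of your own. Each camera call takes 0.05 s, during which the arm holds its last target.

### The job

The polishing shaker has stopped and its ball is to be looked at: draw the lock pin straight up out of the shaker's bracket without shifting the tray, and park it in the notch in the side of that bracket, hanging upright by its collar. Then take the tray by its upright handle, slide it out from under the bracket and carry it level to the inspection camera, never letting the loose ball out of its shallow pocket and leaving everything else on the bench undisturbed. Finish while still holding the tray in the air, level and still, ball end towards the lens, with the ball straight in front of the middle of the lens and about 90 mm from it; do not put it down or let go.

Things in the scene. Friction and masses are not known exactly. Their poses are not given: they have to be found in the camera images.
- shaker: orbital polishing shaker, fixed: grey housing 230 x 190 mm (x, y), platform top 105 mm above the bench. Origin at the centre of its underside, z up, +x towards the open end. A bracket bridges its -x end over the tray's tongue, so the tray must slide about 45 mm straight along +x before it can be lifted. Two 7 mm high guide rails lie along x beside the tray, 2.5 mm clear
- bore (a point): centre of the bracket's vertical bore, 12 mm wide, at the bracket plate's top face (122 mm above the bench). The plate is 40 mm long in x (20 each way), 6 mm thick, with an 11 mm gap under it for the tray's tongue. The pin goes down through plate, tongue and platform. Axes as the shaker's
- notch (a point): parking notch: slot 14 mm wide (in x) through the same bracket plate, 74 mm to the shaker's +y side of the bore, open at the plate's +y edge (20 mm beyond this point), closed 7.5 mm before it. This point: where the parked pin's axis belongs, at the plate's top face. The shank enters sideways along -y, then the collar rests on the plate; 52 mm free below. Axes as the shaker's
- pin_knob (a point): centre of the lock pin's knob, an upright cylinder 18 mm in diameter, 30 mm tall, standing on the collar; its centre is 22 mm above the collar's underside. Pinch it across the shaker's y: the tray's handle begins 62 mm away in x. The pin weighs about 90 g and sits loosely. z up along the pin
- pin_collar (a point): centre of the underside of the pin's collar (23 mm in diameter, 4 mm thick); it rests on the bracket plate, in the bore and in the notch alike
- pin_tip (a point): lower end of the pin's shank (10 mm in diameter, 34 mm long below the collar)
- tray_grip (a point): centre of the tray's upright handle: a block 46 mm (tray's x) x 16 mm (y) x 30 mm tall on two posts, its centre 50 mm above the tray's underside, nearly over the centre of mass. Pinch it across y. Axes as the tray's
- tray: aluminium tray, about 0.3 kg: plate 120 x 80 x 9 mm (x from -52 to +68) and at the rear a tongue 38 mm wide, 6 mm thick, reaching to x = -102 under the bracket. Origin on its underside below the handle; +x to the ball end, z up. In the shaker its axes agree with the shaker's, its origin over the shaker's
- pocket (a point): where the ball's centre is when it rests mid-pocket: 45 mm from the handle along the tray's +x, 18 mm above the tray's underside, 32 mm below the handle's centre. The pocket is round, 31 mm in diameter, 3 mm deep: the ball rolls up to 8 mm in it and climbs out beyond about 40 degrees of tilt, sooner with a jerk. Axes as the tray's
- ball_center (a point): centre of the loose steel ball, 24 mm in diameter, about 56 g
- lens (a point): middle of the inspection camera's lens front, in a ring light 56 mm in diameter. Axes: x points backwards into the camera, so the lens looks along -x; z up. The head is clamped at a height that differs from start to start (195 to 225 mm above the bench)
- stand: the camera's stand, fixed: base plate 130 x 110 mm, column 244 mm tall; origin on the bench straight below the lens front; the base plate lies 15 to 145 mm behind it (+x)
- bin: red divided stock bin, fixed, 200 x 190 mm, 55 mm tall; origin at the centre of its underside. Bin and shaker may change sides
- cope_a: bystander, not to be disturbed: a short coped tube end (offcut with two horns), 32 mm across, 54 mm tall, standing between the machine and the stock bin; origin at the centre of its underside
- cope_b: bystander, not to be disturbed: a coped tube end, 36 mm across, 50 mm tall, standing on the robot's side of the shaker; origin at the centre of its underside
- cope_c: bystander, not to be disturbed: a coped tube end, 28 mm across, 58 mm tall, standing on the far side of the shaker; origin at the centre of its underside
- holesaw: bystander, not to be disturbed: a hole saw standing teeth up, 38 mm across, 47 mm tall, between the machine and the stock bin; origin at the centre of its underside
- oil: bystander, not to be disturbed: a small oil bottle, 40 mm across, 95 mm tall, on the far side of the stock bin; origin at the centre of its underside
- wrench: bystander, not to be disturbed: an open-ended wrench lying flat on the robot's side of the stock bin; origin at the centre of its underside
- file: bystander, not to be disturbed: a flat file with a wooden handle, 250 mm long, lying at the robot's right, outside the machine or bin there; origin at the centre of its underside
Not all that is in view belongs to the job. Of the things like the tray, leave any that is turquoise; of the rest the larger one is meant.

How it is judged:
On the way, in this order (a step that is already met when the one before it is completed fails the run):
1. the lock pin is drawn up out of the bracket while the tray stays where it is (z of pin_tip in the frame of shaker above 0.1215 m and distance of tray from where it was at the start of the episode below 0.012 m), for 0.05 s.
2. the pin hangs upright by its collar in the side notch, let go, the tray still in place (x of pin_collar in the frame of notch between -0.006 and 0.006 m and y of pin_collar in the frame of notch between -0.011 and 0.013 m and z of pin_collar in the frame of notch between -0.004 and 0.004 m and angle between pin_collar's own z axis and vertical below 0.15 rad and contact force between pin and the fingers below 0.05 N and distance of tray from where it was at the start of the episode below 0.012 m), for 0.3 s.
3. the tray is out from under the bracket and lifted off the shaker, ball in its pocket (z of tray in the frame of shaker above 0.125 m and contact force between tray and shaker below 0.05 N and contact force between tray and the fingers above 1 N and distance between ball_center and pocket below 0.013 m), for 0.1 s.
At the end, for the whole second after the job is handed in: Tray held in the air by the fingers alone, level within 0.12 rad, still, ball in its pocket, 60-120 mm before the lens, within 22 mm of its axis, ball end to the lens within 0.5 rad; pin upright in the notch (6 mm across, -11/+13 mm along), collar on the plate within 4 mm, let go (x of ball_center in the frame of lens between -0.12 and -0.06 m and y of ball_center in the frame of lens between -0.022 and 0.022 m and z of ball_center in the frame of lens between -0.022 and 0.022 m and x of tray_grip in the frame of lens below -0.085 m and angle between the x axis of tray and the x axis of lens, either way round below 0.5 rad and distance between ball_center and pocket below 0.013 m and angle between tray's own z axis and vertical below 0.12 rad and linear speed of tray below 0.03 m/s and angular speed of tray below 0.2 rad/s and contact force between tray and the fingers above 1 N and height (world z) of tray above 0.14 m and contact force between tray and shaker below 0.05 N and contact force between tray and stand below 0.05 N and x of pin_collar in the frame of notch between -0.006 and 0.006 m and y of pin_collar in the frame of notch between -0.011 and 0.013 m and z of pin_collar in the frame of notch between -0.004 and 0.004 m and angle between pin_collar's own z axis and vertical below 0.15 rad and contact force between pin and the fingers below 0.05 N); the arm keeps its last pose, push and grip.
It fails at once if the ball leaves its pocket (more than 13 mm from the pocket's centre) (distance between ball_center and pocket above 0.013 m).
It fails at once if the tray is tipped by more than 0.45 rad (angle between tray's own z axis and vertical above 0.45 rad).
It fails at once if a bystander is pushed more than 30 mm (distance of any of cope_a, cope_b, cope_c, holesaw, oil, wrench, file from where it was at the start of the episode above 0.03 m).
It also fails if it takes over 64 s, if anything falls off the work surface, if the arm or the gripper's body presses on something with over 40 N, if the wrist force passes 120 N, or if a joint passes its speed limit or range.

## Working session

There is one attempt and no reset: what is moved stays moved. The work goes in short steps, Python scripts to look and compute and a tool call to move; the robot and the scene stay as the last step left them, time stands still between calls to the robot, and variables do not carry over. Pictures are saved under pics/ and viewed, and the job is handed in when it is done.

Besides the shell and the picture viewer there is one more tool, called after "Request:" as a command line: name --argument value ..., lists and objects as JSON in quotes. play_rows: Moves the arm, as the interface text tells. Its arguments: {"type":"object","properties":{"moves":{"type":"array","items":{"type":"object","properties":{"claw":{"type":"number"},"linear":{"type":"array","items":{"type":"number"}},"turn":{"type":"array","items":{"type":"number"}}}}},"force":{"type":"number"}},"required":["moves"]}

```bash
mkdir -p pics; ls; python3 - <<'E'
from station import get_obs, vision
import cv2
print(get_obs())
for n in("side","top"):
    cv2.imwrite(f"pics/{n}0.png",vision.camera(n)); print(vision.camera_info(n))
E
```

```text
pics
{'time_s': 0.0, 'qpos': array([ 1.05339669e+00,  3.00470241e-01,  1.52160135e+00, -1.50202881e-05,
        1.32067957e+00, -6.66067856e-02]), 'joint_vel': array([ 2.27320612e-03, -8.52180099e-04, -7.38022901e-04,  7.22404472e-04,
       -3.04544387e-05,  1.46891504e-03]), 'tau': array([ 1.52254630e-03, -5.31798720e+01, -3.52737129e+01,  7.09382258e-02,
        2.43862916e-02, -9.44569138e-05]), 'ee_pos': array([0.2395011 , 0.49481938, 0.20487822]), 'eef_rot': array([-3.14043575e+00, -6.25910249e-05,  2.69080349e+00]), 'force': array([-0.20031723, -0.62865284, -0.37785148]), 'moment': array([ 0.04030566,  0.03175133, -0.01486036]), 'grip_width': 0.09369836389159206}
{'camera_matrix': array([[442.43432208,   0.        , 319.9273645 ],
       [  0.        , 442.43432208, 201.21020746],
       [  0.        ,   0.        ,   1.        ]]), 'rvec': array([ 0.32328322, -2.76593151,  1.2756637 ]), 'tvec': array([0.49785126, 0.21225052, 1.40689564])}
{'camera_matrix': array([[379.78149993,   0.        , 318.23948065],
       [  0.        , 379.78149993, 200.01439397],
       [  0.        ,   0.        ,   1.        ]]), 'rvec': array([ 1.99775496, -2.21614964,  0.24162264]), 'tvec': array([0.03541579, 0.52172374, 1.08308519])}
```

View pics/side0.png

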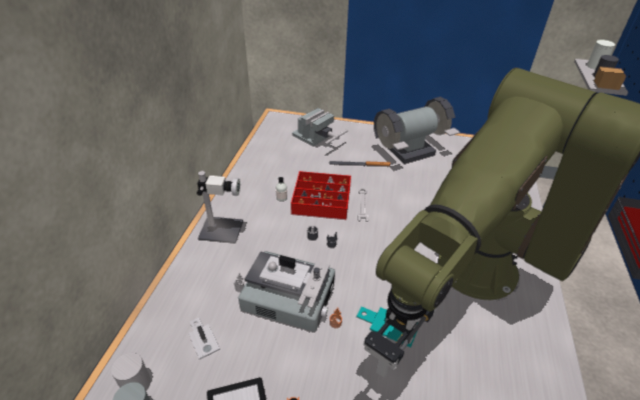

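View pics/top0.png

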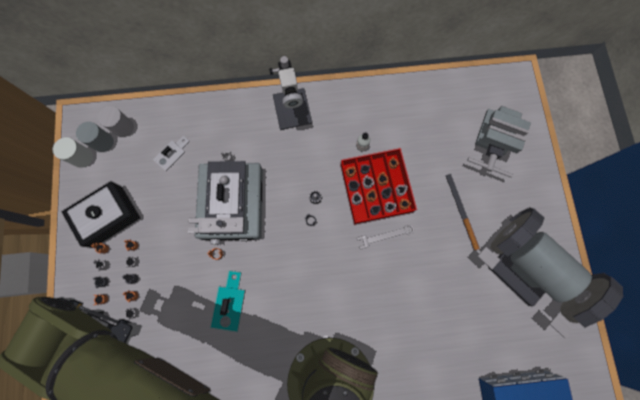

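```bash
cat > h.py <<'E'
from station import get_obs, vision
import cv2, numpy as np
def cam(n):
    i=vision.camera_info(n);R=cv2.Rodrigues(i['rvec'])[0];return i['camera_matrix'],R,np.asarray(i['tvec']).ravel()
def proj(n,P):
    K,R,t=cam(n);p=np.atleast_2d(P)@R.T+t;q=p@K.T;return q[:,:2]/q[:,2:]
def ray(n,uv):
    K,R,t=cam(n);d=R.T@np.linalg.inv(K)@np.array([*uv,1.]);return -R.T@t,d/np.linalg.norm(d)
def atz(n,uv,z):
    o,d=ray(n,uv);return o+d*(z-o[2])/d[2]
def tri(a,b):
    (o1,d1),(o2,d2)=ray('side',a),ray('top',b)
    s=np.linalg.lstsq(np.c_[d1,-d2],o2-o1,rcond=None)[0];p,q=o1+d1*s[0],o2+d2*s[1];return (p+q)/2,np.linalg.norm(p-q)
def crop(im,x,y,w,h,s,f):
    c=cv2.resize(im[y:y+h,x:x+w],None,fx=s,fy=s,interpolation=cv2.INTER_CUBIC)
    step=10
    for i in range(0,w,step):
        cv2.line(c,(i*s,0),(i*s,4 if (x+i)%50 else 12),(0,0,255),1)
        if (x+i)%20==0: cv2.putText(c,str(x+i),(i*s,22),0,.4,(0,0,255),1)
    for j in range(0,h,step):
        cv2.line(c,(0,j*s),(6,j*s),(0,0,255),1)
        if (y+j)%20==0: cv2.putText(c,str(y+j),(8,j*s+4),0,.4,(0,0,255),1)
    cv2.imwrite(f,c)
E
python3 - <<'E'
from h import *
t=cv2.imread('pics/top0.png');s=cv2.imread('pics/side0.png')
crop(t,180,140,100,75*1+45,5,'pics/t_sh.png')
crop(s,220,240,130,95,6,'pics/s_sh.png')
crop(t,250,50,70,90,6,'pics/t_cam.png')
crop(s,190,160,70,90,6,'pics/s_cam.png')
for n in('side','top'): print(n,ray(n,(320,200)))
E
```

```text
side (array([0.29551421, 1.02191453, 1.06799979]), array([ 0.1589076 , -0.74446566, -0.64847457]))
top (array([0.27575561, 0.00450509, 1.17066734]), array([ 0.21598012, -0.02496765, -0.97607848]))
```

View pics/t_sh.png

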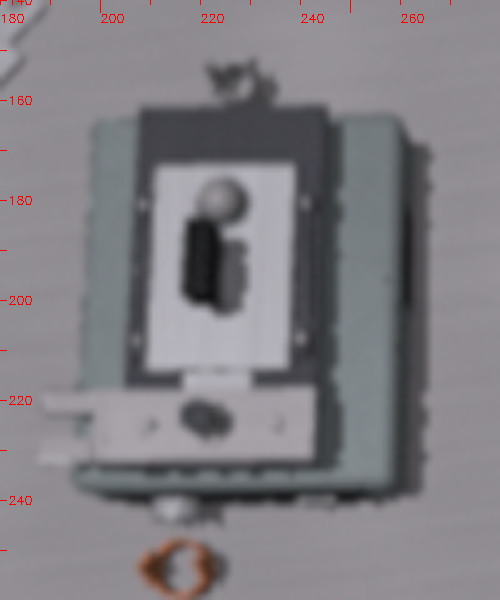

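View pics/s_sh.png

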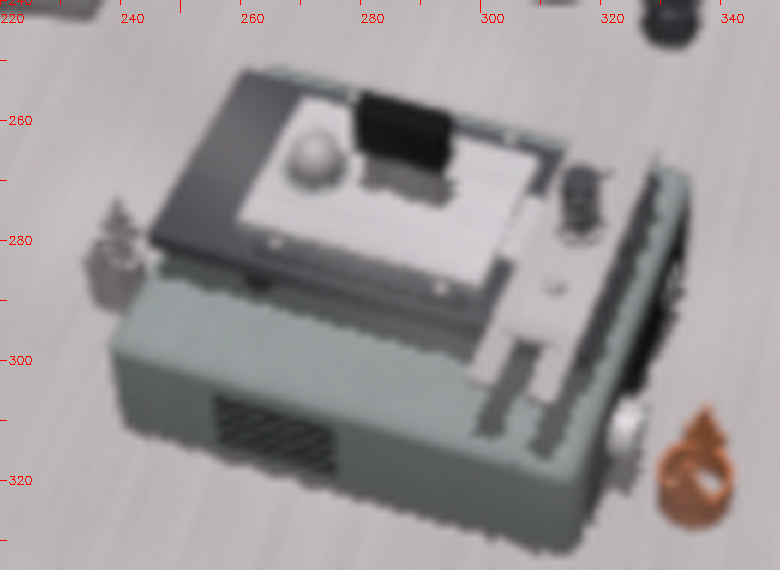

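View pics/t_cam.png

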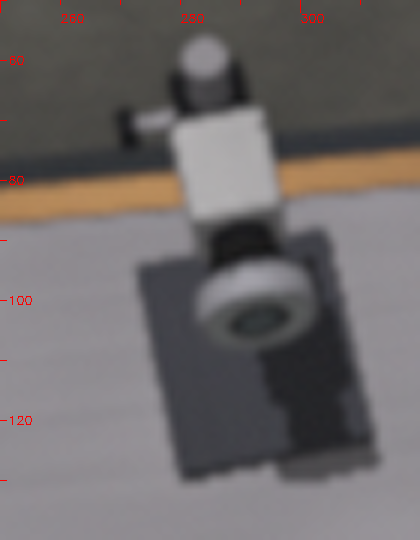

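View pics/s_cam.png

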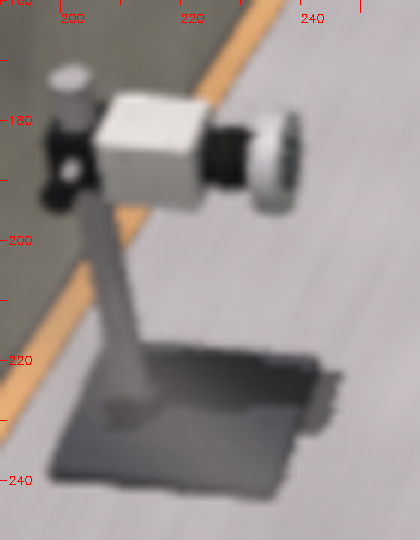

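```bash
cat > fit.py <<'E'
from h import *
from scipy.optimize import least_squares
T=lambda X,Y:(180+X/5-.4,140+Y/5-.4)
S=lambda X,Y:(220+X/6-.4,240+Y/6-.4)
z=.114;b=.122
obs=[('top',T(155,165),(.068,.04,z)),('top',T(299,163),(.068,-.04,z)),('top',T(146,371),(-.052,.04,z)),('top',T(289,368),(-.052,-.04,z)),
('top',T(40,393),(-.065,.094,b)),('top',T(38,466),(-.105,.094,b)),('top',T(205,418),(-.085,0,.157)),
('side',S(305,97),(.068,-.04,z)),('side',S(240,220),(.068,.04,z)),('side',S(485,287),(-.052,.04,z)),
('side',S(470,378),(-.065,.094,b)),('side',S(552,403),(-.105,.094,b)),('side',S(580,172),(-.085,0,.159))]
def W(p,l):
    c,s=np.cos(p[2]),np.sin(p[2]);return np.array([p[0]+c*l[0]-s*l[1],p[1]+s*l[0]+c*l[1],l[2]])
def f(p,per=False):
    r=[proj(n,W(p,l))[0]-u for n,u,l in obs]
    return np.array(r) if per else np.ravel(r)
if __name__=='__main__':
    r=least_squares(f,[.5,.25,0],loss='soft_l1');print(r.x);print(np.c_[f(r.x,1)].round(2))
    for n in('top','side'):
        o2=[o for o in obs if o[0]==n]; g=lambda p:np.ravel([proj(a,W(p,l))[0]-u for a,u,l in o2])
        print(n,least_squares(g,[.5,.25,0]).x)
    for k,l in dict(bore=(-.085,0,.122),notch=(-.085,.074,.122),grip=(0,0,.155),ball=(.045,0,.123)).items(): print(k,W(r.x,l))
    print('ball tri',tri(S(315,158),T(223,201)))
    print('lens',tri((190+288/6-.4,160+154/6-.4),(250+258/6-.4,50+320/6-.4)))
    c=[atz('top',(250+x/6-.4,50+y/6-.4),.01) for x,y in((137,268),(327,230),(375,437),(183,478))]
    c2=[atz('side',(190+x/6-.4,160+y/6-.4),.01) for x,y in((50,478),(270,498),(320,357))]
    print(np.array(c).round(3),np.array(c2).round(3))
    for a,bq in((3,0),(2,1)): d=c[a]-c[bq];print('yaw',np.arctan2(-d[1],-d[0]))
    d=c2[0]-c2[1];print(np.arctan2(d[1],d[0]))
    d=c[0]-c[1];print(np.arctan2(-d[0],d[1]))
E
python3 fit.py
```

```text
[ 0.54962398  0.2495474  -0.08882716]
[[ 0.4   0.77]
 [-0.78  0.77]
 [ 0.22  0.33]
 [-0.1   0.51]
 [ 1.1   0.26]
 [ 0.64 -0.13]
 [-1.86 -0.14]
 [-0.29 -0.06]
 [-0.77 -0.13]
 [-0.69 -0.14]
 [-0.63 -0.22]
 [ 0.32 -0.28]
 [-0.06  0.28]]
top [ 0.55060753  0.24941926 -0.08612972]
side [ 0.5485347   0.24953767 -0.09128309]
bore [0.4649591  0.25708779 0.122     ]
notch [0.47152367 0.33079604 0.122     ]
grip [0.54962398 0.2495474  0.155     ]
ball [0.59444657 0.24555543 0.123     ]
ball tri (array([0.59504858, 0.24470757, 0.12063383]), np.float64(0.0010599616721810483))
lens (array([0.77033528, 0.02646697, 0.20654417]), np.float64(0.0010897471373346606))
[[ 0.909  0.095  0.01 ]
 [ 0.921 -0.012  0.01 ]
 [ 0.795 -0.027  0.01 ]
 [ 0.782  0.08   0.01 ]] [[ 0.903  0.101  0.01 ]
 [ 0.78   0.087  0.01 ]
 [ 0.793 -0.027  0.01 ]]
yaw 0.11967592186429094
yaw 0.11276471933643337
0.11748284943831608
0.11179461761163154
```

```bash
cat > g.py <<'E'
from h import *
from scipy.spatial.transform import Rotation as Ro
import sys
def goal(x,y,z,yaw):
    o=get_obs();R=Ro.from_euler('xyz',o['eef_rot'])
    G=Ro.from_euler('xyz',[np.pi,0,yaw])
    print('t',round(o['time_s'],2),'pos',np.round(o['ee_pos'],4),'rot',np.round(o['eef_rot'],4),'w',round(o['grip_width'],4),'F',np.round(o['force'],1))
    print('linear',np.round(R.inv().apply(np.array([x,y,z])-o['ee_pos'])*1000,1),'turn',np.round((R.inv()*G).as_rotvec(),4))
if __name__=='__main__': goal(*map(float,sys.argv[1:5]))
E
python3 g.py 0.465 0.257 0.215 3.053
```

```text
t 0.1 pos [0.2395 0.4949 0.205 ] rot [-3.1406e+00 -1.0000e-04  2.6907e+00] w 0.0941 F [-0.1  0.6  0.8]
linear [-306.6 -115.9  -10. ] turn [-1.000e-03 -3.000e-04 -3.623e-01]
```

Request:
play_rows --moves '[{"claw": 0.5,"linear": [-38,-14,-10],"turn": [0,0,-0.045]},{"claw": 0.5,"linear": [-77,-29,-10],"turn": [0,0,-0.09]},{"claw": 0.5,"linear": [-115,-43,-10],"turn": [0,0,-0.135]},{"claw": 0.5,"linear": [-153,-58,-10],"turn": [0,0,-0.18]},{"claw": 0.5,"linear": [-192,-72,-10],"turn": [0,0,-0.226]},{"claw": 0.5,"linear": [-230,-87,-10],"turn": [0,0,-0.27]},{"claw": 0.5,"linear": [-275,-104,-10],"turn": [0,0,-0.32]},{"claw": 0.5,"linear": [-306.6,-115.9,-10],"turn": [0,0,-0.362]}]' --force 10

```text
time_s: 1.1
ee_pos: [0.466, 0.2554, 0.2148]
eef_rot: [-3.14, -0.001, 3.053]
force: [-0.3, -0.2, -0.2]
grip_width: 0.0468
```

```bash
python3 - <<'E'
from h import *
t=vision.camera('top');s=vision.camera('side')
crop(t,170,140,120,120,5,'pics/t1.png')
crop(s,220,190,130,130,5,'pics/s1.png')
E
python3 g.py 0.465 0.257 0.131 3.053
```

```text
t 1.2 pos [0.4665 0.2549 0.2146] rot [-3.1400e+00 -9.0000e-04  3.0507e+00] w 0.0474 F [-1.   0.2 -0.2]
linear [ 1.6  2.1 83.6] turn [-0.0016 -0.0009 -0.0023]
```

View pics/s1.png

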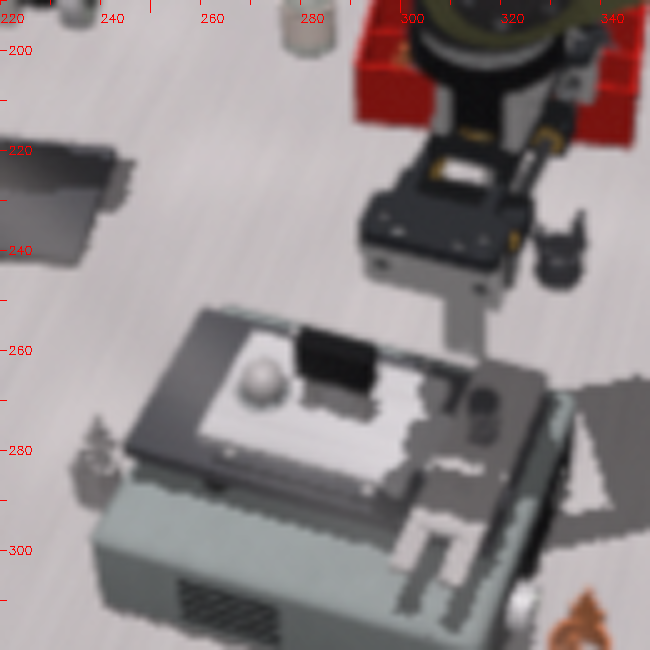

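View pics/t1.png

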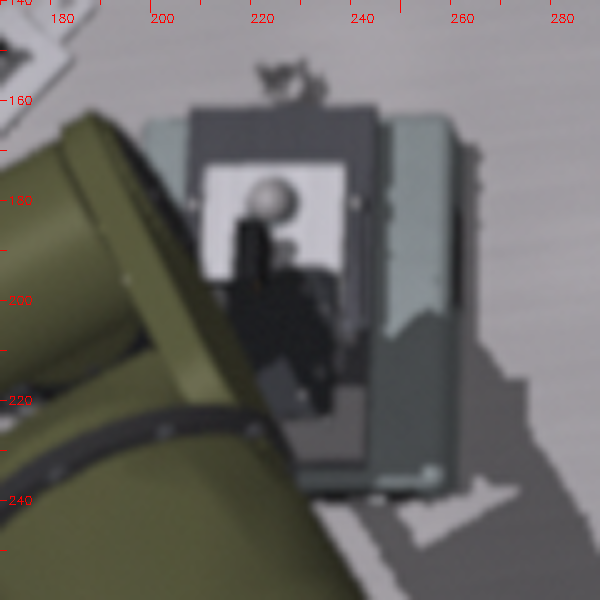

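The side view shows the fingers (tip near 313,261) in line above the knob (314,272); the tray in the shaker is the large grey-white one, while the small one at (171,152) and the turquoise one at (228,305) in the top view are decoys. Lowering.

Request:
play_rows --moves '[{"claw": 0.5,"linear": [1.6,2.1,20],"turn": [-0.0016,0,-0.002]},{"claw": 0.5,"linear": [1.6,2.1,45],"turn": [-0.0016,0,-0.002]},{"claw": 0.5,"linear": [1.6,2.1,65],"turn": [-0.0016,0,-0.002]},{"claw": 0.5,"linear": [1.6,2.1,77],"turn": [-0.0016,0,-0.002]},{"claw": 0.5,"linear": [1.6,2.1,82],"turn": [-0.0016,0,-0.002]},{"claw": 0.5,"linear": [1.6,2.1,82.5],"turn": [-0.0016,0,-0.002]}]'

```text
time_s: 1.95
ee_pos: [0.465, 0.2572, 0.1323]
eef_rot: [3.141, -0.001, 3.053]
force: [0.6, -0.1, -0.0]
grip_width: 0.0469
```

```bash
python3 - <<'E'
from h import *
s=vision.camera('side')
crop(s,270,240,80,70,9,'pics/s2.png')
E
python3 g.py 0.465 0.257 0.131 3.053
```

```text
t 2.0 pos [0.4651 0.2571 0.1325] rot [ 3.1412e+00 -3.0000e-04  3.0527e+00] w 0.0468 F [-0.1  0.2 -0.1]
linear [ 0.1 -0.1  1.5] turn [ 0.0003 -0.0003 -0.0003]
```

View pics/s2.png

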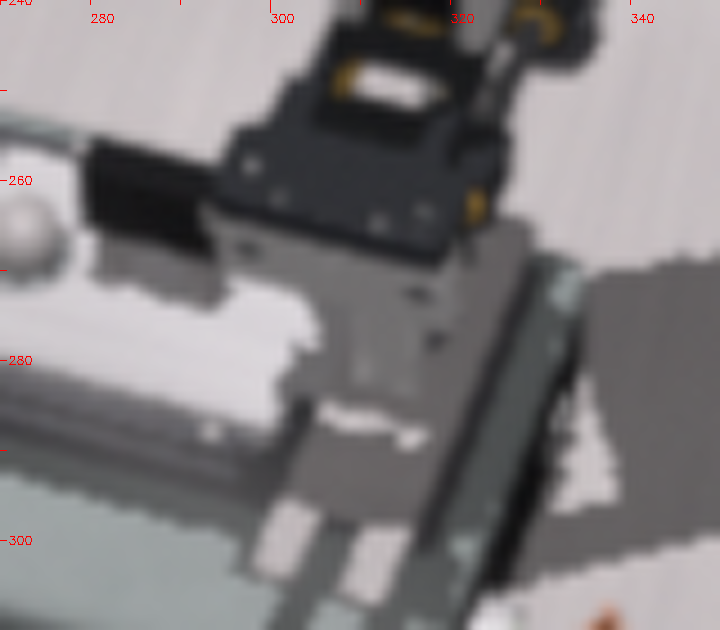

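The near finger (tip about 313,283) hides the knob, standing just above the bracket as planned; nothing is touched. Closing.

Request:
play_rows --moves '[{"claw": 0.1,"linear": [0,0,0.5],"turn": [0,0,0]},{"claw": 0.1,"linear": [0,0,0.5],"turn": [0,0,0]},{"claw": 0.1,"linear": [0,0,0.5],"turn": [0,0,0]},{"claw": 0.1,"linear": [0,0,0.5],"turn": [0,0,0]},{"claw": 0.1,"linear": [0,0,0.5],"turn": [0,0,0]},{"claw": 0.1,"linear": [0,0,0.5],"turn": [0,0,0]}]' --force 12

```text
time_s: 2.75
ee_pos: [0.4651, 0.2572, 0.1321]
eef_rot: [3.141, -0.0, 3.053]
force: [0.2, -1.5, 1.6]
grip_width: 0.0175
```

```bash
python3 g.py 0.465 0.257 0.184 3.053
```

```text
t 2.75 pos [0.4651 0.2572 0.1321] rot [ 3.1412e+00 -2.0000e-04  3.0528e+00] w 0.0175 F [ 0.2 -1.5  1.6]
linear [  0.1  -0.2 -51.9] turn [ 0.0004 -0.0002 -0.0002]
```

Request:
play_rows --moves '[{"claw": 0.1,"linear": [0,0,-4],"turn": [0,0,0]},{"claw": 0.1,"linear": [0,0,-12],"turn": [0,0,0]},{"claw": 0.1,"linear": [0,0,-22],"turn": [0,0,0]},{"claw": 0.1,"linear": [0,0,-32],"turn": [0,0,0]},{"claw": 0.1,"linear": [0,0,-42],"turn": [0,0,0]},{"claw": 0.1,"linear": [0,0,-50],"turn": [0,0,0]},{"claw": 0.1,"linear": [0,0,-50],"turn": [0,0,0]}]'

```text
time_s: 3.62
ee_pos: [0.4654, 0.2572, 0.1828]
eef_rot: [3.141, 0.001, 3.053]
force: [-0.2, 0.2, -1.2]
grip_width: 0.0177
```

```bash
python3 - <<'E'
from h import *
s=vision.camera('side')
crop(s,230,210,120,100,6,'pics/s3.png')
E
python3 -c "
import numpy as np
a=-.089
print(np.array([.4651,.2572])+.112*np.array([-np.sin(a),np.cos(a)]))"
python3 g.py 0.475 0.3688 0.182 3.053
```

```text
[0.47505485 0.36875672]
t 3.67 pos [0.4652 0.2571 0.1822] rot [3.1411 0.     3.0527] w 0.0174 F [ 0.1  0.3 -1.6]
linear [1.000e-01 1.121e+02 3.000e-01] turn [ 0.0005  0.     -0.0003]
```

View pics/s3.png

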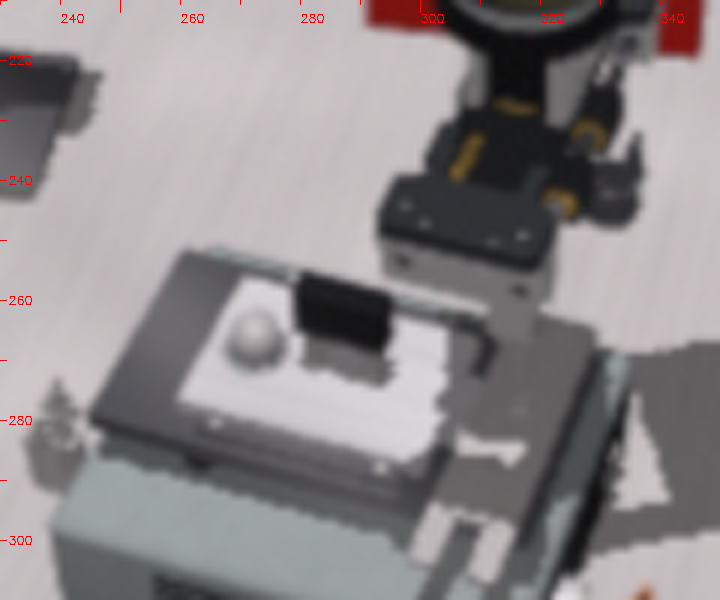

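The tray is unmoved (ball at 271,267), the load reads about 1 N, and the dark shank shows beside the finger at (309,268). Moving sideways beyond the notch's mouth.

Request:
play_rows --moves '[{"claw": 0.1,"linear": [0,8,0],"turn": [0,0,0]},{"claw": 0.1,"linear": [0,25,0],"turn": [0,0,0]},{"claw": 0.1,"linear": [0,45,0],"turn": [0,0,0]},{"claw": 0.1,"linear": [0,65,0],"turn": [0,0,0]},{"claw": 0.1,"linear": [0,85,0],"turn": [0,0,0]},{"claw": 0.1,"linear": [0,102,0],"turn": [0,0,0]},{"claw": 0.1,"linear": [0,112,0],"turn": [0,0,0]},{"claw": 0.1,"linear": [0,112,0],"turn": [0,0,0]}]'

```text
time_s: 4.68
ee_pos: [0.475, 0.3692, 0.182]
eef_rot: [3.141, -0.0, 3.053]
force: [-0.3, -0.9, -1.1]
grip_width: 0.0177
```

```bash
python3 - <<'E'
from h import *
s=vision.camera('side')
crop(s,260,240,100,80,8,'pics/s4.png')
E
python3 g.py 0.475 0.3688 0.1365 3.053
```

```text
t 4.72 pos [0.4751 0.3687 0.1821] rot [ 3.1414e+00 -2.0000e-04  3.0530e+00] w 0.0181 F [ 0.9  0.6 -0.7]
linear [ 0.1  0.1 45.6] turn [ 0.0002 -0.0002 -0.    ]
```

View pics/s4.png

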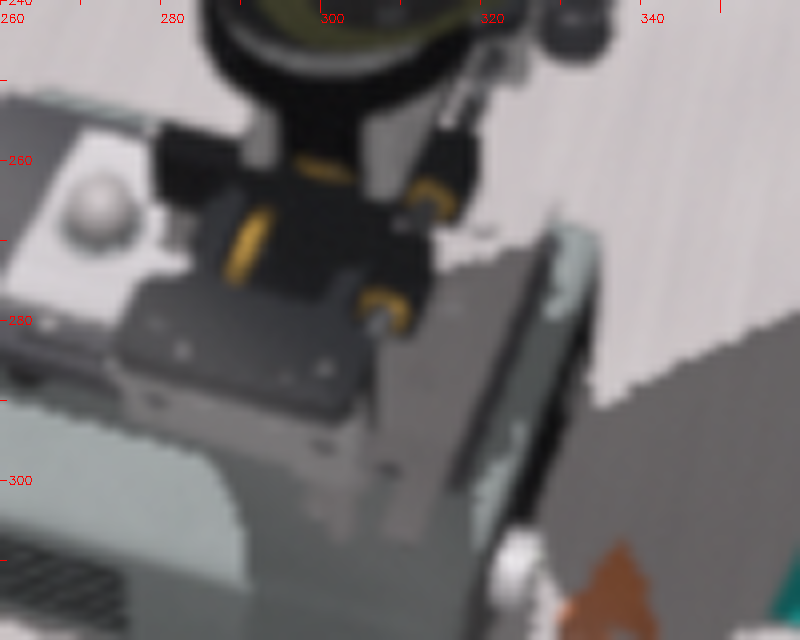

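Request:
play_rows --moves '[{"claw": 0.1,"linear": [0,0,8],"turn": [0,0,0]},{"claw": 0.1,"linear": [0,0,20],"turn": [0,0,0]},{"claw": 0.1,"linear": [0,0,33],"turn": [0,0,0]},{"claw": 0.1,"linear": [0,0,42],"turn": [0,0,0]},{"claw": 0.1,"linear": [0,0,45.5],"turn": [0,0,0]},{"claw": 0.1,"linear": [0,0,45.5],"turn": [0,0,0]}]'

```text
time_s: 5.48
ee_pos: [0.4751, 0.3687, 0.1365]
eef_rot: [3.141, -0.0, 3.053]
force: [0.7, 0.4, -0.9]
grip_width: 0.0174
```

```bash
python3 - <<'E'
from h import *
s=vision.camera('side')
crop(s,260,240,100,80,8,'pics/s5.png')
E
python3 -c "
import numpy as np
a=-.089
print(np.array([.4651,.2572])+.0765*np.array([-np.sin(a),np.cos(a)]))"
python3 g.py 0.4719 0.3334 0.1365 3.053
```

```text
[0.47189952 0.33339722]
t 5.53 pos [0.4752 0.3688 0.1369] rot [3.1411e+00 1.0000e-04 3.0529e+00] w 0.0173 F [ 0.9 -0.9 -0.8]
linear [  0.1 -35.5   0.3] turn [ 0.0005  0.0001 -0.0001]
```

View pics/s5.png

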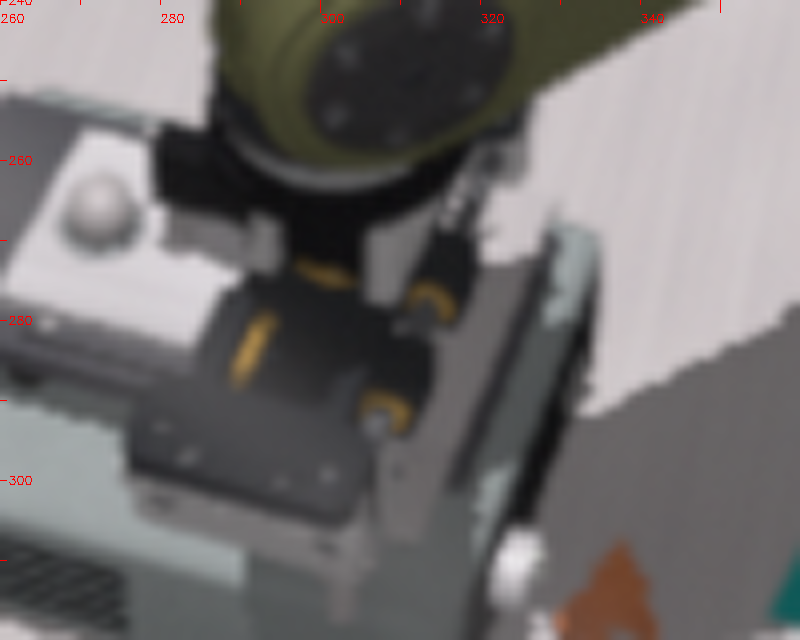

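Request:
play_rows --moves '[{"claw": 0.1,"linear": [0,-4,0.2],"turn": [0,0,0]},{"claw": 0.1,"linear": [0,-9,0.2],"turn": [0,0,0]},{"claw": 0.1,"linear": [0,-14,0.2],"turn": [0,0,0]},{"claw": 0.1,"linear": [0,-19,0.2],"turn": [0,0,0]}]'

```text
time_s: 6.02
ee_pos: [0.4735, 0.3494, 0.1367]
eef_rot: [3.141, 0.0, 3.053]
force: [-0.5, 0.6, -1.6]
grip_width: 0.0174
```

Request:
play_rows --moves '[{"claw": 0.1,"linear": [0,-5,0],"turn": [0,0,0]},{"claw": 0.1,"linear": [0,-10,0],"turn": [0,0,0]},{"claw": 0.1,"linear": [0,-15,0],"turn": [0,0,0]},{"claw": 0.1,"linear": [0,-16.5,0],"turn": [0,0,0]},{"claw": 0.1,"linear": [0,-16.5,0],"turn": [0,0,0]}]'

```text
time_s: 6.65
ee_pos: [0.4721, 0.333, 0.1368]
eef_rot: [3.141, 0.0, 3.053]
force: [-0.3, -0.5, -0.4]
grip_width: 0.0173
```

```bash
python3 - <<'E'
from h import *
s=vision.camera('side')
crop(s,260,240,100,80,8,'pics/s6.png')
E
python3 g.py 0.4719 0.3334 0.1325 3.053
```

```text
t 6.7 pos [0.4721 0.333  0.1367] rot [3.1410e+00 3.0000e-04 3.0528e+00] w 0.0179 F [ 0.4 -0.2 -0.7]
linear [0.2 0.3 4.2] turn [ 0.0006  0.0003 -0.0002]
```

View pics/s6.png

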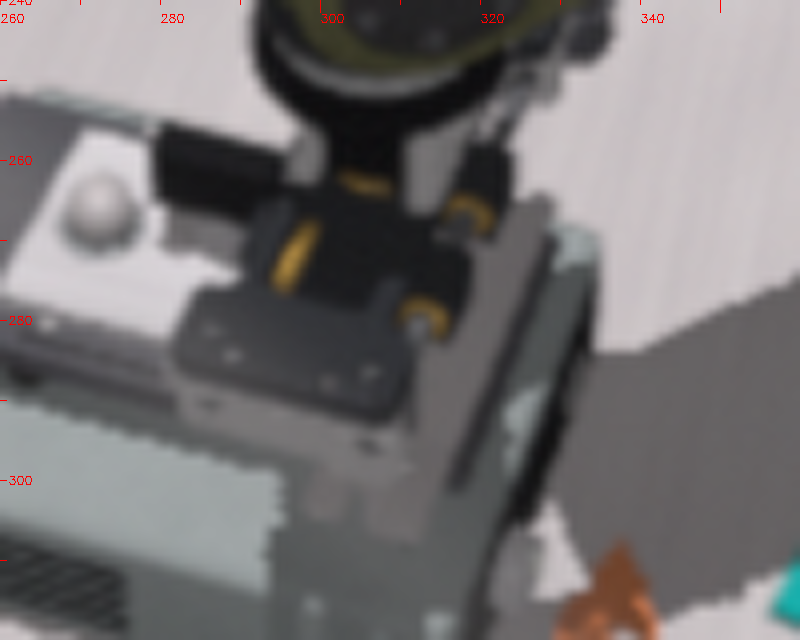

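No contact felt on the way in; the fingers sit over the notch prongs (297–312, 302). Lowering until the collar rests.

Request:
play_rows --moves '[{"claw": 0.1,"linear": [0,0,2],"turn": [0,0,0]},{"claw": 0.1,"linear": [0,0,3.5],"turn": [0,0,0]},{"claw": 0.1,"linear": [0,0,4.3],"turn": [0,0,0]},{"claw": 0.1,"linear": [0,0,4.8],"turn": [0,0,0]},{"claw": 0.1,"linear": [0,0,4.8],"turn": [0,0,0]}]'

```text
time_s: 7.32
ee_pos: [0.4721, 0.3331, 0.1321]
eef_rot: [3.141, 0.0, 3.053]
force: [-2.2, -1.0, 2.2]
grip_width: 0.0176
```

Request:
play_rows --moves '[{"claw": 0.25,"linear": [0,0,0],"turn": [0,0,0]},{"claw": 0.4,"linear": [0,0,0],"turn": [0,0,0]},{"claw": 0.5,"linear": [0,0,0],"turn": [0,0,0]},{"claw": 0.5,"linear": [0,0,0],"turn": [0,0,0]},{"claw": 0.5,"linear": [0,0,-20],"turn": [0,0,0]},{"claw": 0.5,"linear": [0,0,-50],"turn": [0,0,0]},{"claw": 0.5,"linear": [0,0,-80],"turn": [0,0,0]},{"claw": 0.5,"linear": [0,0,-90],"turn": [0,0,0]}]'

```text
time_s: 8.32
ee_pos: [0.4724, 0.3333, 0.2237]
eef_rot: [3.139, 0.002, 3.053]
force: [0.2, -0.0, -0.7]
grip_width: 0.0472
```

```bash
python3 - <<'E'
from h import *
s=vision.camera('side')
crop(s,240,220,110,100,7,'pics/s7.png')
E
python3 g.py 0.5496 0.2496 0.215 3.053
```

```text
t 8.38 pos [0.4724 0.3333 0.2239] rot [3.1394e+00 2.3000e-03 3.0529e+00] w 0.0471 F [0.1 0.4 0.7]
linear [-84.3 -76.5   8.9] turn [ 0.0022  0.0023 -0.0001]
```

View pics/s7.png

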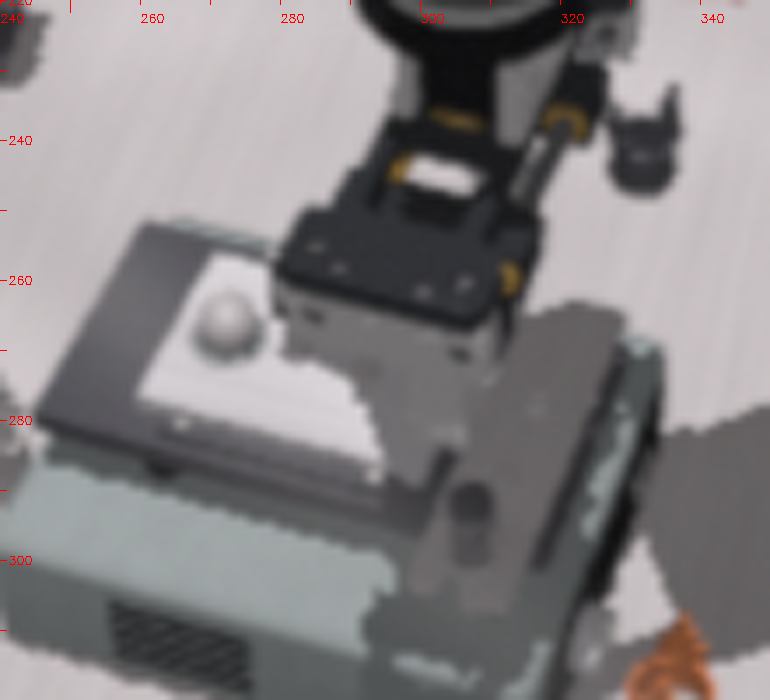

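The pin stands upright in the notch (knob 306,292 to 306,301), let go, and the tray is still in place. Moving above the handle.

Request:
play_rows --moves '[{"claw": 0.5,"linear": [-15,-14,4],"turn": [0.002,0.002,0]},{"claw": 0.5,"linear": [-40,-36,9],"turn": [0.002,0.002,0]},{"claw": 0.5,"linear": [-65,-59,9],"turn": [0.002,0.002,0]},{"claw": 0.5,"linear": [-80,-73,9],"turn": [0.002,0.002,0]},{"claw": 0.5,"linear": [-84.3,-76.5,9],"turn": [0.002,0.002,0]},{"claw": 0.5,"linear": [-84.3,-76.5,9],"turn": [0.002,0.002,0]}]'

```text
time_s: 9.12
ee_pos: [0.5495, 0.2498, 0.2146]
eef_rot: [3.142, -0.0, 3.053]
force: [1.2, 0.2, -0.2]
grip_width: 0.0471
```

```bash
python3 - <<'E'
from h import *
from fit import W
s=vision.camera('side')
crop(s,240,200,110,110,7,'pics/s8.png')
p=[.5496,.2495,-.089]
print('knob top bottom pred',proj('side',[W(p,(-.085,.077,.159)),W(p,(-.085,.077,.122))]))
o=get_obs();print('tcp px',proj('side',o['ee_pos']),'handle',proj('side',[W(p,(0,0,.17)),W(p,(0,0,.155))]))
E
python3 g.py 0.5496 0.2496 0.136 3.053
```

```text
knob top bottom pred [[306.73108678 290.40212403]
 [306.76638663 299.30854616]]
tcp px [[285.98806178 246.83985522]] handle [[286.47613134 258.1016691 ]
 [286.65343843 261.81355075]]
t 9.18 pos [0.5493 0.2501 0.2148] rot [3.1414e+00 1.0000e-04 3.0534e+00] w 0.0469 F [-0.5  0.3  0.7]
linear [-0.4 -0.5 78.8] turn [0.0002 0.0001 0.0004]
```

View pics/s8.png

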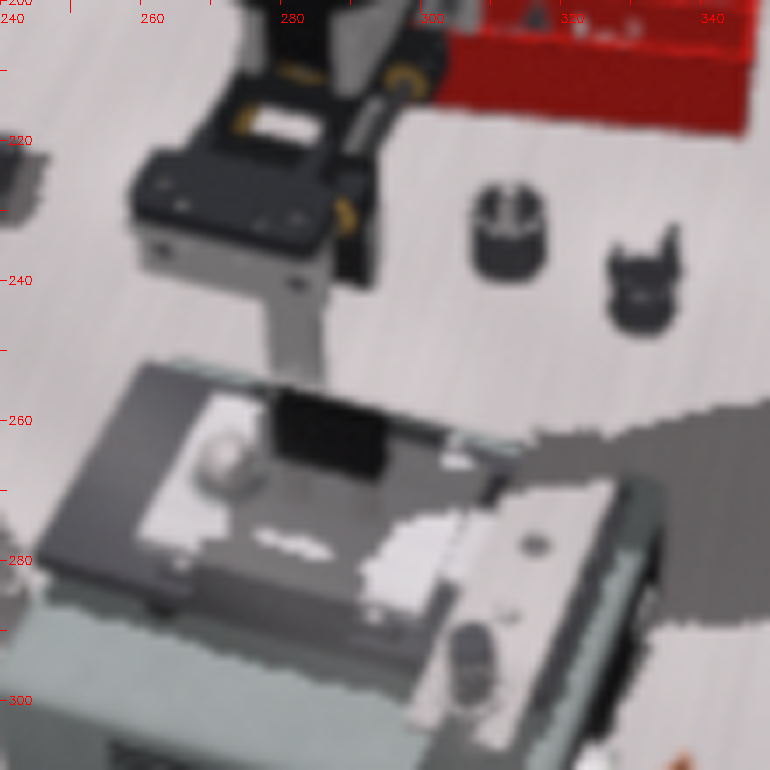

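The pin (knob 303–309, 289–301) lies where the notch is predicted and the bore (316,278) is empty; the fingers are over the handle (285,261). Descending on the handle.

Request:
play_rows --moves '[{"claw": 0.5,"linear": [-0.4,-0.5,15],"turn": [0,0,0]},{"claw": 0.5,"linear": [-0.4,-0.5,35],"turn": [0,0,0]},{"claw": 0.5,"linear": [-0.4,-0.5,55],"turn": [0,0,0]},{"claw": 0.5,"linear": [-0.4,-0.5,70],"turn": [0,0,0]},{"claw": 0.5,"linear": [-0.4,-0.5,77],"turn": [0,0,0]},{"claw": 0.5,"linear": [-0.4,-0.5,78.5],"turn": [0,0,0]},{"claw": 0.5,"linear": [-0.4,-0.5,78.5],"turn": [0,0,0]}]'

```text
time_s: 10.05
ee_pos: [0.5498, 0.2497, 0.1368]
eef_rot: [3.141, 0.001, 3.053]
force: [0.7, -0.5, 0.1]
grip_width: 0.0472
```

Request:
play_rows --moves '[{"claw": 0.35,"linear": [0,0,0],"turn": [0,0,0]},{"claw": 0.25,"linear": [0,0,0],"turn": [0,0,0]},{"claw": 0.2,"linear": [0,0,0],"turn": [0,0,0]},{"claw": 0.15,"linear": [0,0,0],"turn": [0,0,0]},{"claw": 0.08,"linear": [0,0,0],"turn": [0,0,0]},{"claw": 0.08,"linear": [0,0,0],"turn": [0,0,0]},{"claw": 0.08,"linear": [0,0,0],"turn": [0,0,0]}]' --force 15

```text
time_s: 10.92
ee_pos: [0.5498, 0.2496, 0.1368]
eef_rot: [3.141, 0.001, 3.053]
force: [-1.5, -1.7, 1.0]
grip_width: 0.0155
```

```bash
python3 - <<'E'
from h import *
s=vision.camera('side')
crop(s,240,200,110,110,7,'pics/s9.png')
E
python3 g.py 0.5496 0.2496 0.136 3.053
```

```text
t 10.97 pos [0.5498 0.2496 0.1368] rot [3.1411e+00 8.0000e-04 3.0534e+00] w 0.0162 F [-1.  -1.8  1.9]
linear [ 0.2 -0.1  0.8] turn [0.0005 0.0008 0.0004]
```

View pics/s9.png

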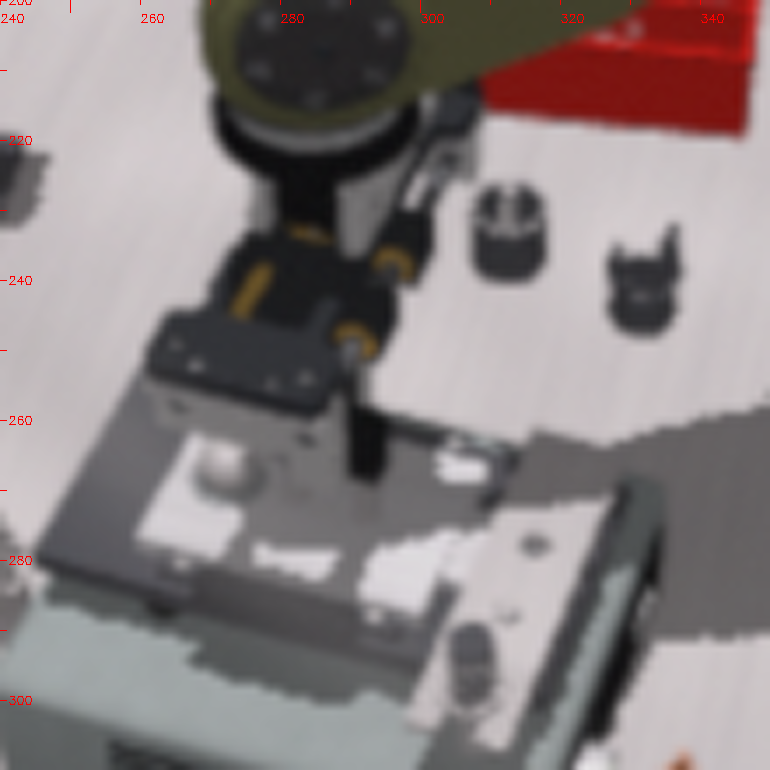

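The handle is gripped (15.8 mm). Firming the grip, raising 2 mm within the tongue's 5 mm play, then sliding out.

Request:
play_rows --moves '[{"claw": 0.05,"linear": [0,0,0],"turn": [0,0,0]},{"claw": 0.05,"linear": [0,0,0],"turn": [0,0,0]},{"claw": 0.05,"linear": [0,0,-1],"turn": [0,0,0]},{"claw": 0.05,"linear": [0,0,-2],"turn": [0,0,0]},{"claw": 0.05,"linear": [0,0,-2.5],"turn": [0,0,0]},{"claw": 0.05,"linear": [0,0,-2.5],"turn": [0,0,0]}]' --force 35

```text
time_s: 11.72
ee_pos: [0.5498, 0.2497, 0.1392]
eef_rot: [3.141, 0.001, 3.053]
force: [0.2, -0.1, -3.2]
grip_width: 0.0156
```

```bash
python3 g.py 0.6095 0.2443 0.139 3.053
```

```text
t 11.72 pos [0.5498 0.2497 0.1392] rot [3.1411e+00 7.0000e-04 3.0534e+00] w 0.0156 F [ 0.2 -0.1 -3.2]
linear [-59.9  -0.1   0.3] turn [0.0005 0.0007 0.0004]
```

Request:
play_rows --moves '[{"claw": 0.05,"linear": [-3,0,0],"turn": [0,0,0]},{"claw": 0.05,"linear": [-9,0,0],"turn": [0,0,0]},{"claw": 0.05,"linear": [-18,0,0],"turn": [0,0,0]},{"claw": 0.05,"linear": [-28,0,0],"turn": [0,0,0]},{"claw": 0.05,"linear": [-38,0,0],"turn": [0,0,0]},{"claw": 0.05,"linear": [-48,0,0],"turn": [0,0,0]},{"claw": 0.05,"linear": [-55,0,0],"turn": [0,0,0]},{"claw": 0.05,"linear": [-59,0,0],"turn": [0,0,0]}]'

```text
time_s: 12.72
ee_pos: [0.6089, 0.2444, 0.1391]
eef_rot: [3.141, 0.0, 3.053]
force: [-0.1, -0.6, -3.9]
grip_width: 0.0158
```

```bash
python3 - <<'E'
from h import *
s=vision.camera('side')
crop(s,220,200,130,110,6,'pics/s10.png')
E
python3 g.py 0.6095 0.2443 0.20 3.053
```

```text
t 12.78 pos [0.6091 0.2443 0.1391] rot [3.1412e+00 7.0000e-04 3.0532e+00] w 0.0161 F [ 0.3  0.4 -3.9]
linear [ -0.4   0.  -60.9] turn [0.0003 0.0007 0.0002]
```

View pics/s10.png

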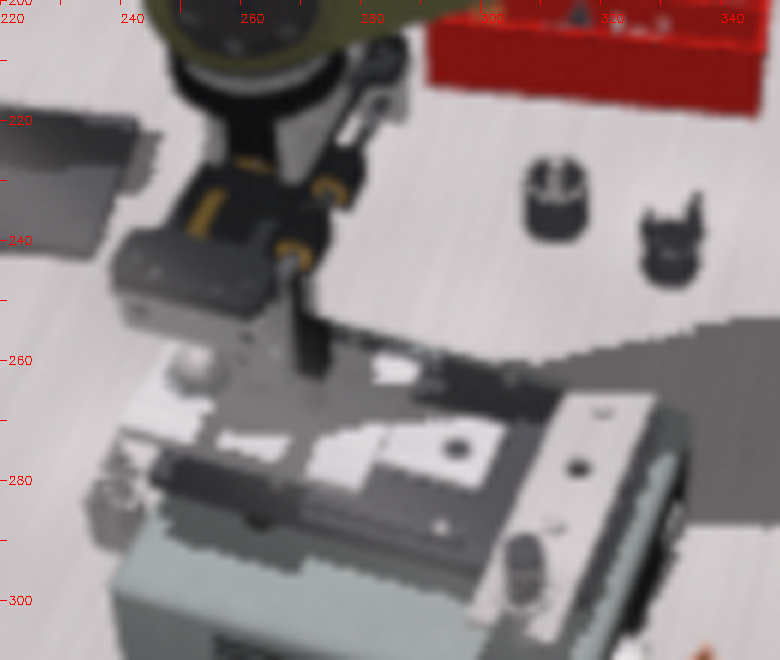

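Tongue end (301,272) is clear of the bracket's edge, the ball sits in its pocket (250,262) and the pin still hangs in the notch. Lifting.

Request:
play_rows --moves '[{"claw": 0.05,"linear": [0,0,-3],"turn": [0,0,0]},{"claw": 0.05,"linear": [0,0,-11],"turn": [0,0,0]},{"claw": 0.05,"linear": [0,0,-23],"turn": [0,0,0]},{"claw": 0.05,"linear": [0,0,-37],"turn": [0,0,0]},{"claw": 0.05,"linear": [0,0,-51],"turn": [0,0,0]},{"claw": 0.05,"linear": [0,0,-65],"turn": [0,0,0]},{"claw": 0.05,"linear": [0,0,-76],"turn": [0,0,0]},{"claw": 0.05,"linear": [0,0,-81],"turn": [0,0,0]}]'

```text
time_s: 13.78
ee_pos: [0.6092, 0.2443, 0.221]
eef_rot: [3.141, 0.001, 3.053]
force: [-0.0, 0.2, -4.3]
grip_width: 0.0158
```

```bash
python3 - <<'E'
from h import *
s=vision.camera('side')
crop(s,180,170,160,120,5,'pics/s11.png')
t=vision.camera('top')
crop(t,170,40,150,120,5,'pics/t11.png')
E
python3 g.py 0.638 0.0105 0.2203 3.2566
```

```text
t 13.88 pos [0.6092 0.2443 0.2206] rot [3.1410e+00 1.1000e-03 3.0532e+00] w 0.0157 F [ 0.2 -0.5 -4.5]
linear [-4.940e+01 -2.304e+02  2.000e-01] turn [ 0.0005  0.0012 -0.2034]
```

View pics/s11.png

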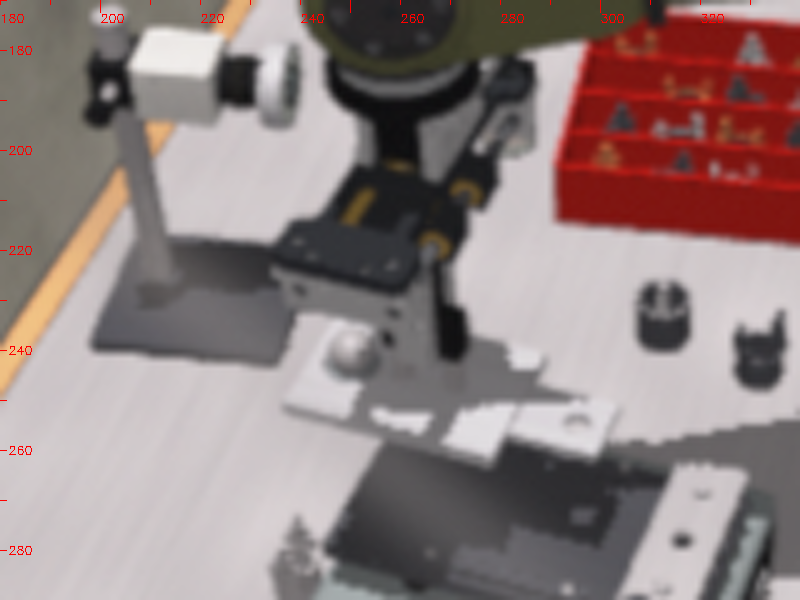

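View pics/t11.png

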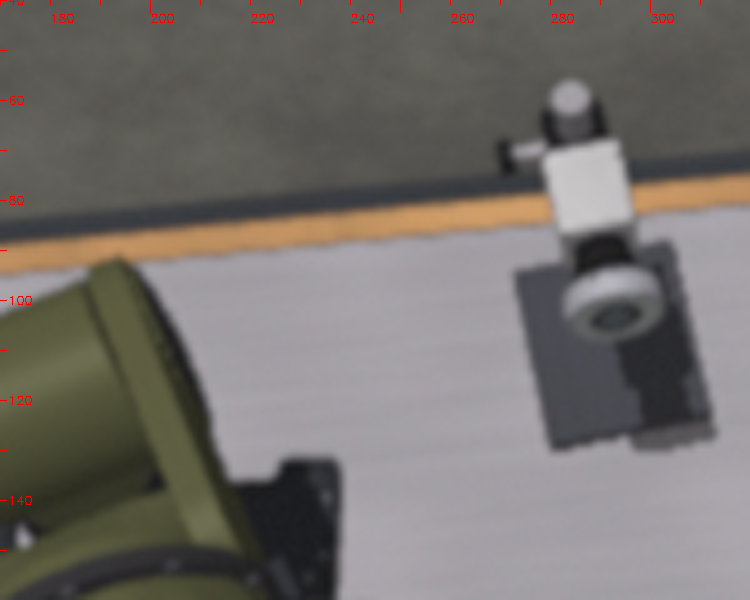

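Tray is level in the air, ball (249,240) in its pocket. Carrying towards the lens.

Request:
play_rows --moves '[{"claw": 0.05,"linear": [-1,-4,0],"turn": [0,0,-0.004]},{"claw": 0.05,"linear": [-3,-14,0],"turn": [0,0,-0.012]},{"claw": 0.05,"linear": [-6,-29,0],"turn": [0,0,-0.026]},{"claw": 0.05,"linear": [-11,-49,0],"turn": [0,0,-0.043]},{"claw": 0.05,"linear": [-15,-70,0],"turn": [0,0,-0.062]},{"claw": 0.05,"linear": [-20,-91,0],"turn": [0,0,-0.08]},{"claw": 0.05,"linear": [-23,-108,0],"turn": [0,0,-0.095]},{"claw": 0.05,"linear": [-25,-117,0],"turn": [0,0,-0.103]}]'

```text
time_s: 14.88
ee_pos: [0.6238, 0.1239, 0.2205]
eef_rot: [3.141, 0.001, -3.128]
force: [-0.3, -0.3, -3.1]
grip_width: 0.0155
```

```bash
python3 g.py 0.638 0.0105 0.2203 3.2566
```

```text
t 14.88 pos [0.6238 0.1239 0.2205] rot [ 3.1412e+00  1.2000e-03 -3.1276e+00] w 0.0155 F [-0.3 -0.3 -3.1]
linear [ -12.6 -113.6    0.2] turn [ 0.0003  0.0012 -0.101 ]
```

Request:
play_rows --moves '[{"claw": 0.05,"linear": [-1,-5,0],"turn": [0,0,-0.005]},{"claw": 0.05,"linear": [-2,-16,0],"turn": [0,0,-0.014]},{"claw": 0.05,"linear": [-4,-34,0],"turn": [0,0,-0.03]},{"claw": 0.05,"linear": [-6,-54,0],"turn": [0,0,-0.048]},{"claw": 0.05,"linear": [-8,-75,0],"turn": [0,0,-0.067]},{"claw": 0.05,"linear": [-10,-95,0],"turn": [0,0,-0.085]},{"claw": 0.05,"linear": [-12,-108,0],"turn": [0,0,-0.096]},{"claw": 0.05,"linear": [-12.6,-113.6,0],"turn": [0,0,-0.101]}]'

```text
time_s: 15.88
ee_pos: [0.6381, 0.01, 0.2204]
eef_rot: [3.141, 0.001, -3.027]
force: [-0.1, 0.5, -3.7]
grip_width: 0.0157
```

Request:
play_rows --moves '[{"claw": 0.05,"linear": [0,0,0],"turn": [0,0,0]},{"claw": 0.05,"linear": [0,0,0],"turn": [0,0,0]},{"claw": 0.05,"linear": [0,0,0],"turn": [0,0,0]}]'

```text
time_s: 16.25
ee_pos: [0.6381, 0.0105, 0.2205]
eef_rot: [3.141, 0.001, -3.026]
force: [0.3, -0.0, -3.9]
grip_width: 0.0156
```

```bash
python3 - <<'E'
from h import *
s=vision.camera('side');t=vision.camera('top')
crop(s,170,150,140,110,5,'pics/s12.png')
crop(t,230,40,150,120,5,'pics/t12.png')
crop(s,280,250,60,60,8,'pics/s12b.png')
E
python3 g.py 0.638 0.0105 0.2203 3.2566
```

```text
t 16.35 pos [0.6381 0.0103 0.2204] rot [ 3.1413e+00  1.1000e-03 -3.0263e+00] w 0.0162 F [-0.8  1.  -3.9]
linear [0.  0.2 0.1] turn [0.0003 0.0011 0.0003]
```

View pics/s12.png

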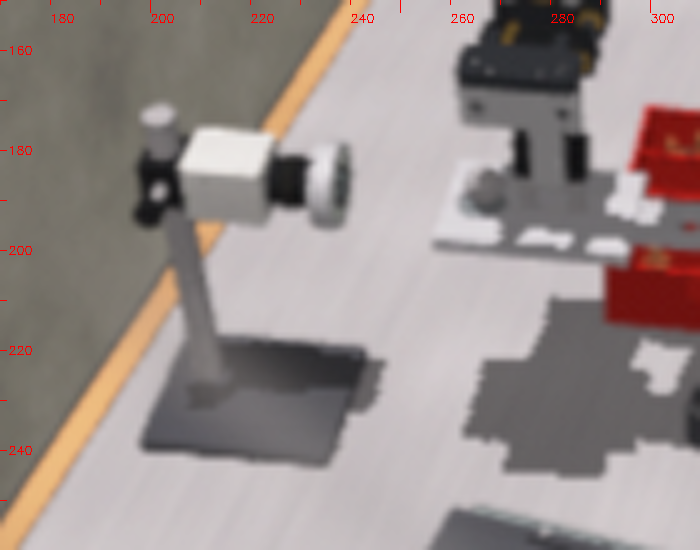

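View pics/t12.png

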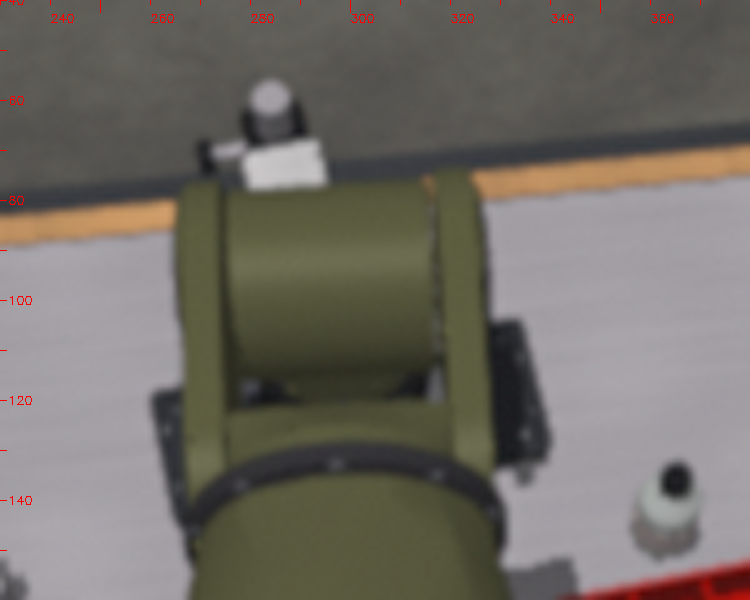

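View pics/s12b.png

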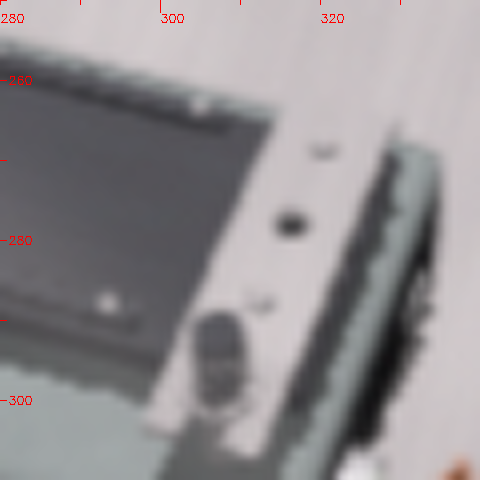

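```bash
python3 - <<'E'
from h import *
print(proj('side',[(.683,.0157,.2065),(.772,.026,.2065),(.772,.026,.2345),(.772,.026,.1785)]))
E
```

```text
[[265.68862595 187.54495712]
 [237.30721604 185.18874803]
 [236.35293302 178.04487413]
 [238.23655829 192.14591246]]
```

The side view shows the ball at (267,187), against a target of (265.7,187.5), which puts it about 94 mm from the lens. It is on the lens axis to within a few mm, and the tray is level and still. The pin hangs upright in the notch at (306,295). Handing in.

```bash
python3 -c "
from station import hand_in
print(hand_in())"
```

```text
the job is handed in; nothing more can be done
None
```

The job is handed in at about 16.4 s of the 64 s allowed. The lock pin hangs in the bracket's side notch, and the arm is holding the tray level in front of the inspection camera.

**What I did:** I drew the pin straight up and parked it in the notch. I then slid the tray about 59 mm out from under the bracket, raised a couple of mm off the platform, lifted it and carried it to the lens.

**Last checks:**
- **Ball:** the side view shows it in its pocket, about 94 mm from the lens by estimate (90 mm was the target) and within a few mm of the lens axis. That view is the only check on its final position, because the arm hid the tray and lens from the top camera.
- **Tray:** the tool was within 0.2 mm of its target and level to about 0.001 rad, and the hold was steady at a grip width of 16 mm.
- **Pin:** it stands upright in the notch, let go, within about 1 px of where I predicted, and the bore is empty.
- **Other items:** the bystanders in the last views stood as before, and I felt no unexpected contact along the way. I did not check each one at the end.

No check failed. `hand_in()` gave no verdict.

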